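# Seat the filter crucible in the cone of the vacuum filter holder

## Robot

A 6-joint arm with a two-finger parallel gripper is mounted at the origin on a cart in front of the work surface, level with it; the furniture and walls round the work are solid. World frame = base frame: x ahead of the robot, y to its left, z up, the work surface at z = 0. Lengths are in mm, angles in rad, forces in N, time in s.
With the tool pointing down it reaches from about 375 to 825 mm from the base axis. Payload 5.5 kg.
Tool frame: the origin (TCP) lies at the very end of the fingers, on their centre line; the grasp point (between the pads) lies 19 mm behind it; y points along the fingers, z is the direction in which the jaws open and shut, and the axes are right-handed (so a half turn about y gives the same grasp; the last joint's range is limited). The gripper opens to 85 mm and grips with 20 to 120 N. Pads are 22 mm wide; open, the fingers measure 114 mm over their backs; the gripper's body (76 mm by 85 mm) begins 54 mm behind the grasp point. The pads swing forward as they close: fully open they stand 13 mm farther back than shut.
Start: joints at [-1.314, 0.314, -0.047, 1.21, 0, 1.571], TCP at [152.389, -580.321, 231.299] pointing down, gripper open.
Joint ranges: [-2.67, 2.67], [-0.69, 1.73], [-1.03, 1.25], [-2.08, 2.16], [-1.42, 1.45], [-3.14, 3.14]. Speed limits (rad/s): [2.39, 2.39, 3.01, 3.14, 3.14, 3.14].

## Interface

Orientations are given as a rotation vector (axis times angle).
In Python, from rig import * gives the robot as it stands. Calls block until the motion is done:
- movep(position, orientation): joint-space move of the TCP to a pose.
- servo_line(position, feed=150, attitude=None, stop_force=None): straight line of the TCP; attitude=None keeps the orientation; feed is the mean speed in mm/s. With stop_force (N) it stops when the force on the tool has changed by that much, and returns True; else False.
- movej(angles): joint-space move.
- gripper_to(opening): finger opening in mm; the grip force is fixed at half the most; returns when the fingers have stopped.
- sleep(seconds).
- ik(position, orientation): joint angles nearest the present ones, or None.
- snapshot(name): name is "side" or "top" or "wrist"; returns a dict with "image" (384x512x3 uint8, red, green, blue), "range_z" (384x512 float32, mm along the optical axis (not along the pixel's ray), 0 where there is no reading), "fx", "fy", "cx", "cy" (pixels), "R" (3x3) and "t" (3): a world point X has camera coordinates R X + t. Camera axes: x right, y down, z forward; pixel columns grow to the right and rows downward; lengths in mm; the calibration is good to about 2 mm. The wrist camera is an equidistant fisheye: a pixel r from the principal point sees the ray r / f radians off the axis. A picture is of the moment at which its call begins.
A pose or a line that the arm cannot do raises IKError and nothing moves.
- close_job(): hands the job in, once; it reports no verdict.
Readings, each from a call of its own:
- read_clock(): time.
- read_qpos(): joint angles.
- read_joint_velocities(): joint speeds.
- read_effort(): joint torques, N m.
- read_tool_pos(): TCP position.
- read_eef_rot(): TCP orientation.
- read_ft_force(): force on the tool from outside, world axes, zero at the start.
- read_ft_torque(): the same for the moment, N m.
- read_opening(): finger opening in mm.
Only numpy, scipy, OpenCV 4.12 (cv2) and the standard library are available. Lean on these libraries where they do the work, as an engineer would, in place of code of your own. Each camera call takes 0.05 s, during which the arm holds its last target.

## Task

Get the vacuum filter holder ready: take the tall, narrow-footed white crucible and nest it in the holder's open grey cone, lowering it right into the cone before letting go, so that it stands upright with its foot fully home on the cone's floor. The squat, wide crucible does not fit; leave it where it stands.

Things in the scene. Friction and masses are not known exactly. Their poses are not given: they have to be found in the camera images.
- crucible: Tall white porcelain filter crucible, a loose open cup of about 80 g, standing upright. 75 mm high; foot 30 mm across; tapers outward from the foot up to 38 mm height, and from there to the rim is a straight cylinder 48 mm across, wall 3 mm: grip it on this straight part. Origin: centre of the underside of its foot; z is its axis, up. It is round: yaw does not matter.
- filter_holder: Filter holder, fixed to the worktop: round steel foot 100 mm across, 14 mm high, a short pedestal and on it an open grey plastic cone, wide end up, its mouth 60 mm above the worktop. Origin: centre of the underside of the foot, z up. A thin hose nozzle sticks out along +x to 75 mm from the axis, 20 mm high, roughly away from the robot.
- seat (a point): Centre of the flat floor inside the holder's cone, on which the crucible's foot shall rest; z is the cone's axis, up. 28 mm above the worktop. The floor is about 37 mm across; the cone widens to its mouth, 32 mm above this point, 57 mm across inside, 67 mm outside. A seated crucible stands out 43 mm above the mouth and has about 3 mm of play round its foot.
- wide_crucible: Squat white porcelain crucible, loose, the wrong one: 55 mm high, foot 52 mm and rim 66 mm across, standing upright. Origin: centre of its underside, z up. Leave it alone. (Besides: a tall extraction apparatus fills the worktop at the robot's right, beyond y = -0.33 m and from x = 0.28 m on; swing the arm clear of it.)
Not all that is in view belongs to the job. Leave any blue, purple or yellow look-alike of the crucible alone.

How it is judged (in metres and radians):
On the way:
1. the tall crucible, still held, has its foot inside the mouth of the cone (z of crucible in the frame of seat below 0.03 m and horizontal distance between crucible and seat below 0.015 m and contact force between the fingers and crucible above 0.3 N), for 0.05 s.
At the end, for the whole second after the job is handed in: The tall crucible stands in the cone: its foot less than 8 mm above the cone's floor and less than 10 mm off the cone's axis, its axis less than 10 degrees from vertical, released and at rest (z of crucible in the frame of seat between -0.005 and 0.008 m and horizontal distance between crucible and seat below 0.01 m and angle between crucible's own z axis and vertical below 0.17 rad and linear speed of crucible below 0.02 m/s); the robot touches nothing.
It fails at once if the wide crucible is moved more than 30 mm or tipped over (distance of wide_crucible from where it was at the start of the episode above 0.03 m or angle between wide_crucible's own z axis and vertical above 0.5 rad).
It also fails if it takes over 42 s, if anything falls off the work surface, if the arm or the gripper's body presses on something with over 40 N, if the wrist force passes 120 N, or if a joint passes its speed limit or range.

## Working session

There is one attempt and no reset: what is moved stays moved. The work goes in short steps, each a Python script; the robot and the scene stay as the last script left them, time stands still between calls to the robot, and variables do not carry over. Pictures are saved under pics/ and viewed, and the job is handed in when it is done.

```bash
mkdir -p pics; ls; python3 - <<'E'
from rig import *
import cv2,numpy as np
for n in("side","top","wrist"):
    s=snapshot(n); np.savez(f"pics/{n}0.npz",**s)
    cv2.imwrite(f"pics/{n}0.png",s["image"][...,::-1])
    print(n,s["fx"],s["cx"],s["cy"],np.round(-s["R"].T@s["t"]),np.round(s["R"],2).tolist(),(s["range_z"]>0).mean())
print(read_clock(),read_eef_rot(),read_tool_pos())
E
```

```text
pics
side 397.4599092963657 252.77296854889352 190.9506425688313 [524. 778. 543.] [[-1.0, -0.0, -0.02], [0.01, 0.56, -0.83], [0.01, -0.83, -0.56]] 0.9961140950520834
top 400.8052155426123 259.0227279156752 189.9934087337153 [383.  59. 896.] [[0.02, -1.0, 0.03], [-0.98, -0.03, -0.19], [0.19, -0.02, -0.98]] 0.9960784912109375
wrist 297.3186396354542 255.2073493126602 186.96265399519044 [ 223. -561.  373.] [[0.25, -0.97, -0.0], [-0.92, -0.24, 0.29], [-0.28, -0.07, -0.96]] 0.9924825032552084
0.15 [-0.26928603  2.08601709 -2.08326558] [ 152.27184006 -579.89625749  230.631199  ]
```

View pics/side0.png

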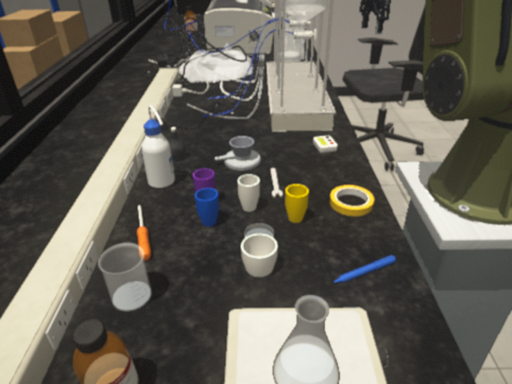

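View pics/top0.png

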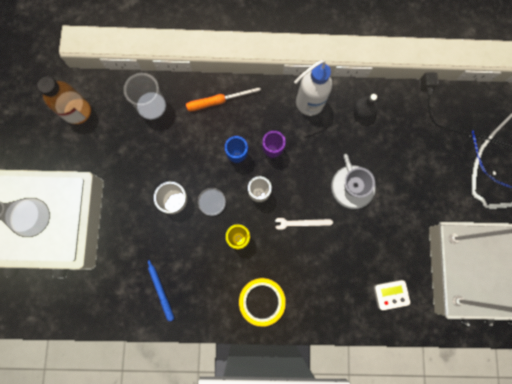

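The tall white crucible is at side (249,192) and top (259,189). The things it could be mistaken for, by pixel:
- Wide crucible: side (259,254), top (170,198)
- Blue: side (207,206), top (236,148)
- Purple: side (204,179), top (273,143)
- Yellow: side (296,202), top (238,237)
- Clear/grey disc: top (211,202)

The holder is at side (242,150) and top (355,185). Next is a close crop.

```bash
cat > h.py <<'E'
import numpy as np,cv2
def load(n): return dict(np.load(f"pics/{n}.npz"))
def ray(s,u,v):
    d=np.array([(u-s["cx"])/s["fx"],(v-s["cy"])/s["fy"],1.]); return -s["R"].T@s["t"], s["R"].T@d
def onz(s,u,v,z):
    c,d=ray(s,u,v); return c+d*(z-c[2])/d[2]
def proj(s,X):
    p=s["R"]@np.asarray(X,float)+s["t"]; return np.array([s["fx"]*p[0]/p[2]+s["cx"],s["fy"]*p[1]/p[2]+s["cy"]])
def tri(s1,p1,s2,p2):
    c1,d1=ray(s1,*p1);c2,d2=ray(s2,*p2)
    k=np.linalg.lstsq(np.stack([d1,-d2],1),c2-c1,rcond=None)[0]
    a=c1+k[0]*d1;b=c2+k[1]*d2
    return (a+b)/2,np.linalg.norm(a-b)
def cloud(s):
    z=s["range_z"].astype(float);v,u=np.mgrid[:384,:512]
    P=np.stack([(u-s["cx"])/s["fx"]*z,(v-s["cy"])/s["fy"]*z,z],-1)
    return (P-s["t"])@s["R"]
E
python3 - <<'E'
from h import *
t=load("top0");s=load("side0")
a=cv2.resize(t["image"][130:260,140:400],None,fx=3,fy=3,interpolation=cv2.INTER_CUBIC)
b=cv2.resize(s["image"][120:290,180:320],None,fx=3.4,fy=3.4,interpolation=cv2.INTER_CUBIC)
cv2.imwrite("pics/ct.png",a[...,::-1]);cv2.imwrite("pics/cs.png",b[...,::-1])
P=cloud(t)
for n,(u,v) in dict(tall=(259,189),wide=(170,198),disc=(211,202),blue=(236,148),pur=(273,143),yel=(238,237),hold=(355,185)).items():
    w=P[v-25:v+26,u-25:u+26].reshape(-1,3);w=w[(w[:,2]>8)&(w[:,2]<300)]
    if len(w):
        zt=np.percentile(w[:,2],98);q=w[w[:,2]>zt-6]
        print(n,len(w),"ztop",round(zt),"ctr",np.round((q.min(0)+q.max(0))/2),"ext",np.round(np.ptp(q,axis=0)))
    else: print(n,"none")
E
```

```text
tall 350 ztop 76 ctr [545.  39.  74.] ext [48. 46.  7.]
wide 455 ztop 55 ctr [524. 229.  53.] ext [63. 64.  9.]
disc 94 ztop 76 ctr [462.  92.  74.] ext [ 4. 10.  7.]
blue 405 ztop 75 ctr [632.  91.  74.] ext [46. 45.  8.]
pur 416 ztop 76 ctr [646.  11.  73.] ext [47. 47.  7.]
yel 318 ztop 76 ctr [443.  82.  74.] ext [47. 45.  8.]
hold 1492 ztop 60 ctr [ 566. -175.   59.] ext [64. 64.  8.]
```

View pics/ct.png

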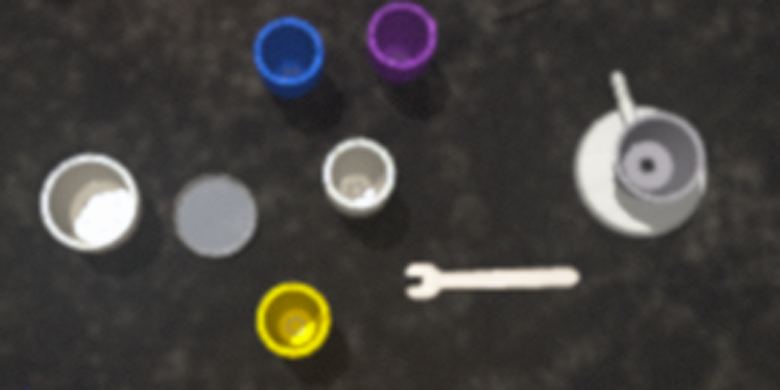

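View pics/cs.png

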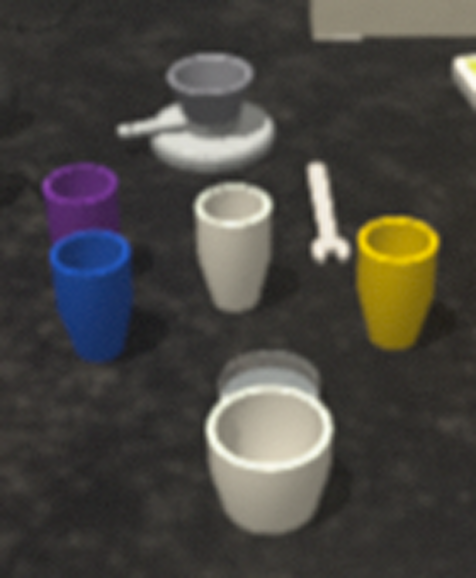

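The crops confirm the choice. The tall white tapered cup at side (249,192) and top (259,189) is the target. The wide one has a clearly broader foot. The grey open cone sits at crop (660,157), which is top (360,182). Next I triangulate the rims.

```bash
python3 - <<'E'
from h import *
t=load("top0");s=load("side0")
def circ(q):
    A=np.c_[2*q[:,:2],np.ones(len(q))];x=np.linalg.lstsq(A,(q[:,:2]**2).sum(1),rcond=None)[0]
    return x[:2],np.sqrt(x[2]+x[0]**2+x[1]**2)
K=8
def rim(s,c,X,zh,R,name):
    # pixels whose measured 3-D point is at rim height band -> hull -> ellipse
    P=cloud(s);d=np.hypot(P[...,0]-X[0],P[...,1]-X[1])
    m=((P[...,2]>zh-5)&(P[...,2]<zh+15)&(d<R)).astype(np.uint8)
    q=P[m>0]
    pts=cv2.findContours(m,cv2.RETR_EXTERNAL,cv2.CHAIN_APPROX_NONE)[0]
    h=cv2.convexHull(np.vstack(pts)); e=cv2.fitEllipse(h)
    print(name,"ellipse",np.round(e[0],1),np.round(e[1],1),"cloud z98",round(np.percentile(q[:,2],98),1),"bbox ctr",np.round((q.min(0)+q.max(0))[:2]/2,1))
    return e[0]
def colrim(s,roi,lo,name):
    u0,v0,u1,v1=roi; im=s["image"][v0:v1,u0:u1]
    g=cv2.resize(im,None,fx=K,fy=K,interpolation=cv2.INTER_CUBIC).min(2)
    m=(g>lo).astype(np.uint8)
    c=max(cv2.findContours(m,cv2.RETR_EXTERNAL,cv2.CHAIN_APPROX_NONE)[0],key=cv2.contourArea)
    x,y,w,h=cv2.boundingRect(c)
    print(name,"white bbox",np.round([u0+x/K,v0+y/K,w/K,h/K],1))
for n,X,zh,R in(("tall",(545,39),75,40),("hold",(566,-175),60,42)):
    a=rim(t,None,X,zh,R,"top "+n);b=rim(s,None,X,zh,R,"side "+n)
    print(n,"tri",*tri(t,a,s,b), "top@z",onz(t,*a,zh),"side@z",onz(s,*b,zh))
colrim(t,(240,168,280,208),110,"top tall");colrim(s,(232,165,265,218),110,"side tall")
# foot of tall via side: bottom; cone floor via top hole
P=cloud(t);print("cone floor z:",np.round(P[180:190,350:360,2]).astype(int).tolist())
E
```

```text
top tall ellipse [259.6 187.1] [22.3 22.4] cloud z98 76.5 bbox ctr [545.2  39. ]
side tall ellipse [248.  180.6] [13.8 21.7] cloud z98 76.8 bbox ctr [545.5  43.8]
tall tri [545.0121041   39.77918438  70.8695752 ] 0.8850829213466361 top@z [544.64657011  39.82945447  75.        ] side@z [544.39934696  46.40936823  75.        ]
top hold ellipse [359.5 181.5] [29.1 30.5] cloud z98 61.7 bbox ctr [ 566.1 -174.8]
side hold ellipse [241.1 141.8] [13.4 24.1] cloud z98 62.3 bbox ctr [ 565.7 -169.7]
hold tri [ 566.20767937 -175.55792097   56.34828228] 0.7962451884688032 top@z [ 565.81430336 -174.59458951   60.        ] side@z [ 565.50258852 -168.19527932   60.        ]
top tall white bbox [247.4 175.8  24.5  24.9]
side tall white bbox [237.1 173.8  23.1  37. ]
cone floor z: [[25, 28, 25, 27, 27, 26, 30, 29, 29, 26], [28, 28, 28, 27, 25, 28, 25, 28, 30, 28], [25, 27, 27, 28, 28, 30, 25, 28, 28, 27], [30, 33, 26, 26, 26, 27, 28, 28, 28, 29], [27, 27, 26, 27, 27, 29, 24, 29, 28, 26], [27, 27, 29, 27, 27, 28, 29, 27, 29, 28], [26, 25, 28, 27, 29, 26, 27, 28, 26, 25], [26, 26, 28, 28, 28, 27, 28, 25, 26, 24], [28, 28, 29, 25, 28, 26, 28, 28, 27, 27], [28, 25, 27, 26, 28, 31, 25, 28, 28, 27]]
```

The two views agree with the given heights and sizes:
- **Tall crucible:** centre about (545, 39.5), rim z about 76
- **Holder:** centre about (566, -175), mouth z about 60, floor z about 28

Next I plan a swing that stays clear of the apparatus.

```bash
python3 - <<'E'
from h import *
from rig import *
from scipy.spatial.transform import Rotation as R
P=cloud(load("top0")).reshape(-1,3); S=cloud(load("side0")).reshape(-1,3)
for Q in(P,S):
    q=Q[(Q[:,1]<-300)&(Q[:,1]>-700)&(Q[:,0]>150)&(Q[:,0]<700)&(Q[:,2]>60)&(Q[:,2]<900)]
    if len(q): print(len(q),np.round(np.percentile(q,[0.5,50,99.5],axis=0)))
r0=R.from_rotvec(read_eef_rot()); print(np.round(r0.as_matrix(),2))
a=-1.314
for rad in(260,300,340,380):
    for z in(200,260,320,400):
        j=ik([rad*np.cos(a),rad*np.sin(a),z],r0.as_rotvec()); print(rad,z,None if j is None else np.round(j,2))
E
```

```text
6717 [[ 292. -488.   61.]
 [ 389. -405.   65.]
 [ 516. -341.  239.]]
5534 [[ 152. -693.   62.]
 [ 390. -443.  174.]
 [ 555. -336.  368.]]
[[-0.97 -0.    0.25]
 [-0.25  0.   -0.97]
 [-0.   -1.   -0.  ]]
260 200 [-1.31 -0.34 -0.76  1.15  0.    1.57]
260 260 [-1.31 -0.36 -0.64  1.29  0.    1.57]
260 320 [-1.31 -0.37 -0.51  1.43  0.    1.57]
260 400 [-1.31 -0.35 -0.32  1.6   0.    1.57]
300 200 [-1.31 -0.25 -0.7   1.12  0.    1.57]
300 260 [-1.31 -0.28 -0.58  1.26  0.    1.57]
300 320 [-1.31 -0.28 -0.46  1.4   0.    1.57]
300 400 [-1.31 -0.27 -0.27  1.58  0.    1.57]
340 200 [-1.31 -0.17 -0.64  1.1   0.    1.57]
340 260 [-1.31 -0.19 -0.53  1.24  0.    1.57]
340 320 [-1.31 -0.21 -0.4   1.38  0.    1.57]
340 400 [-1.31 -0.2  -0.21  1.56  0.    1.57]
380 200 [-1.31 -0.09 -0.57  1.08  0.    1.57]
380 260 [-1.31 -0.11 -0.46  1.23  0.    1.57]
380 320 [-1.31 -0.13 -0.34  1.36  0.    1.57]
380 400 [-1.31 -0.12 -0.15  1.54  0.    1.57]
```

View pics/wrist0.png

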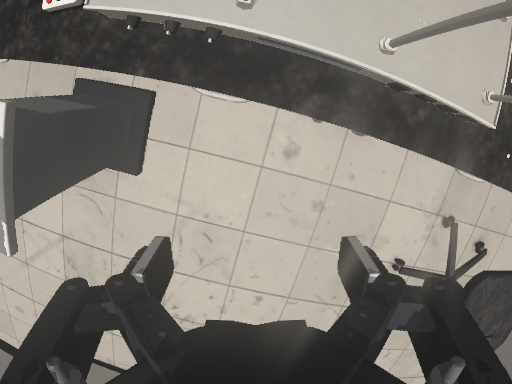

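```bash
cat >> h.py <<'E'
from scipy.spatial.transform import Rotation as Ro
YA=Ro.from_matrix(np.array([[1,0,0],[0,0,1],[0,-1,0]]).T.T).as_rotvec()  # cols x,y,z
E
python3 - <<'E'
from h import *
from rig import *
r0=Ro.from_rotvec(read_eef_rot())
a=-1.314
j=ik([280*np.cos(a),280*np.sin(a),300],r0.as_rotvec())
A=Ro.from_matrix(np.array([[1,0,0],[0,0,1],[0,-1,0]])).as_rotvec()
B=Ro.from_matrix(np.array([[-1,0,0],[0,0,-1],[0,-1,0]])).as_rotvec()
print(np.round(j,2),Ro.from_rotvec(A).as_matrix()[:,1])
movej(j); print(read_clock(),read_tool_pos())
j=np.array(j); j[0]=0.05; movej(j.tolist()); print(read_clock(),read_tool_pos(),read_ft_force())
for o in(A,B): 
    k=ik([545,39,210],o); print(None if k is None else np.round(k,2))
E
```

```text
[-1.31 -0.32 -0.53  1.37  0.    1.57] [ 0.00000000e+00  2.22044605e-16 -1.00000000e+00]
1.3917 [  71.36768538 -271.78978377  300.21024128]
2.9667 [279.84743663  13.56756598 299.91814414] [-1.12272498 -0.46836191 -0.18196121]
[ 0.07  0.22 -0.22  1.13  0.    0.07]
[ 0.07  0.22 -0.22  1.13  0.   -3.07]
```

```bash
sed -i '/^YA/d' h.py; cat >> h.py <<'E'
A=Ro.from_matrix(np.array([[1,0,0],[0,0,1],[0,-1,0]])).as_rotvec()
def wproj(s,X):
    p=s["R"]@np.asarray(X,float)+s["t"];r=np.hypot(p[0],p[1]);th=np.arctan2(r,p[2])
    return np.array([s["cx"]+s["fx"]*th*p[0]/r,s["cy"]+s["fy"]*th*p[1]/r])
def wray(s,u,v):
    x=(u-s["cx"])/s["fx"];y=(v-s["cy"])/s["fy"];th=np.hypot(x,y)
    d=np.array([np.sin(th)*x/th,np.sin(th)*y/th,np.cos(th)]); return -s["R"].T@s["t"], s["R"].T@d
def wonz(s,u,v,z):
    c,d=wray(s,u,v); return c+d*(z-c[2])/d[2]
E
python3 - <<'E'
from h import *
from rig import *
movep([545,39.5,210],A)
s=snapshot("wrist");np.savez("pics/wrist1.npz",**s)
im=s["image"].copy()
for k in range(60):
    a=k/60*2*np.pi
    for X in([545+24*np.cos(a),39.5+24*np.sin(a),75],):
        p=wproj(s,X).round().astype(int); 
        if 0<=p[0]<512 and 0<=p[1]<384: im[p[1],p[0]]=(255,0,0)
cv2.imwrite("pics/wrist1.png",im[...,::-1])
print(read_clock(),read_tool_pos(),-s["R"].T@s["t"])
E
```

```text
4.3583 [544.74629384  39.08055047 210.57775238] [469.34539753  39.30432922 353.01802374]
```

View pics/wrist1.png

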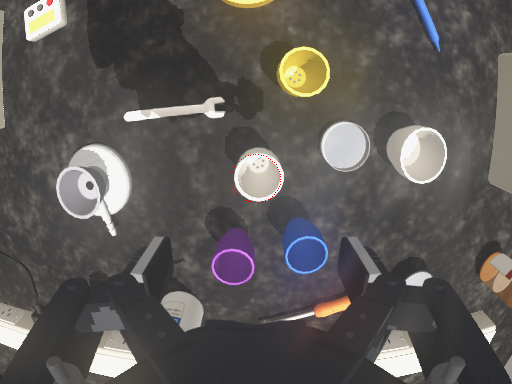

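The wrist view shows the tall crucible's rim at (258,177), lying on the predicted red circle to about 1 px. The holder is at (80,190) and the wide crucible at (417,153). I'm going in for the grasp.

```bash
python3 - <<'E'
from h import *
from rig import *
f0=np.array(read_ft_force())
hit=servo_line([545,39.5,90],feed=150)
hit=servo_line([545,39.5,38],feed=60,stop_force=8)
print("hit",hit,read_tool_pos())
print(gripper_to(46),read_opening(),read_tool_pos(),np.array(read_ft_force())-f0,read_clock())
for n in("side","wrist"):
    s=snapshot(n);np.savez(f"pics/{n}2.npz",**s);cv2.imwrite(f"pics/{n}2.png",s["image"][...,::-1])
s=load("side2");cv2.imwrite("pics/side2c.png",cv2.resize(s["image"][60:260,140:340],None,fx=3,fy=3)[...,::-1])
E
```

```text
hit False [545.3417452   39.52438397  38.29733227]
False 46.464589895566355 [545.35465076  39.62245557  38.41730346] [0.35833315 0.62152964 3.53924656] 6.7833
```

View pics/side2c.png

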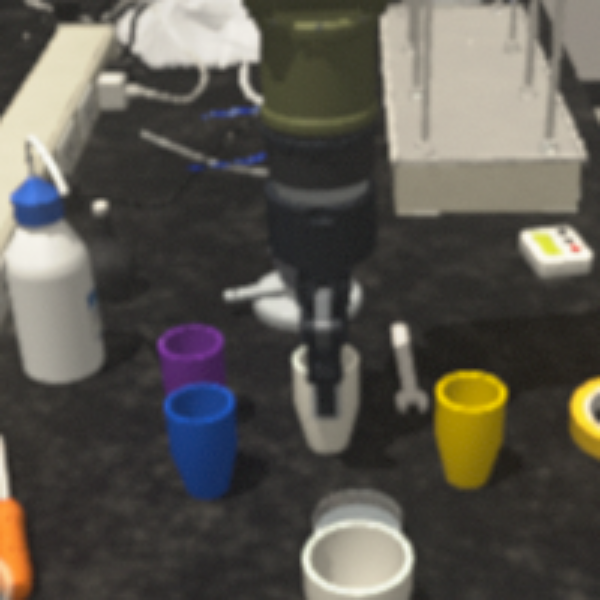

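View pics/wrist2.png

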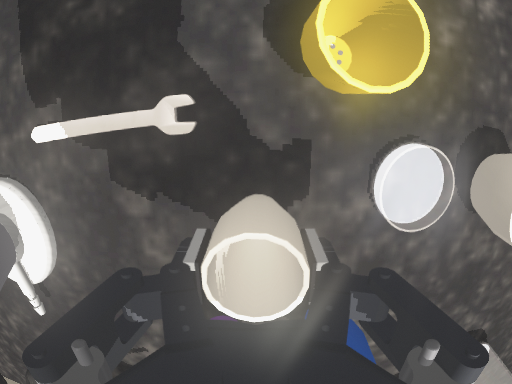

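The side crop shows the finger centred on the cup at crop (325,390). The wrist view shows the rim at (255,277) between both pads. I'll squeeze properly, lift and check.

```bash
python3 - <<'E'
from h import *
from rig import *
print(gripper_to(38),read_opening(),read_ft_force())
servo_line([545.3,39.5,60],feed=80)
servo_line([545.3,39.5,150],feed=150)
print(read_opening(),read_ft_force(),read_tool_pos())
servo_line([566,-60,150],feed=200)
for n in("side","wrist"):
    s=snapshot(n);np.savez(f"pics/{n}3.npz",**s);cv2.imwrite(f"pics/{n}3.png",s["image"][...,::-1])
print(read_clock(),read_tool_pos())
s=load("side3");cv2.imwrite("pics/side3c.png",cv2.resize(s["image"][40:240,140:340],None,fx=3,fy=3)[...,::-1])
E
```

```text
False 45.973990520999074 [-0.84124214  0.33735357  5.50534115]
46.48574335991021 [ 0.48879879 -0.13555776 -1.87870846] [544.63736064  39.44980395 149.02677281]
9.0333 [565.46410627 -58.85670603 149.58874994]
```

View pics/side3c.png

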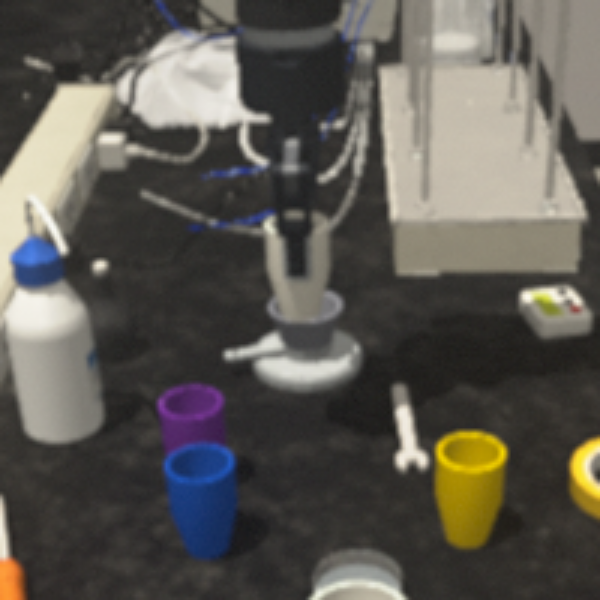

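View pics/wrist3.png

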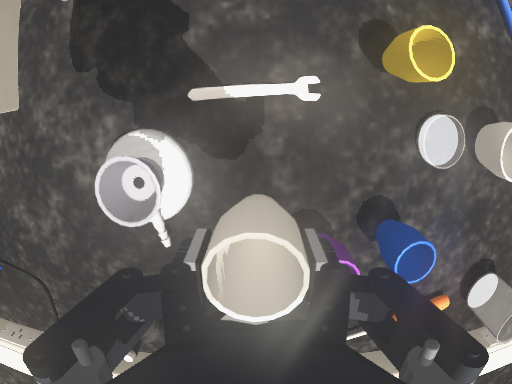

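The cup is held upright, with its rim still at wrist (255,277), so it has not slipped. The cone's mouth is at wrist (130,190) and its floor hole at (138,183). I'll measure both centres in this one view.

```bash
python3 - <<'E'
from h import *
K=6
def ell(s,roi,fn,name):
    u0,v0,u1,v1=roi;im=cv2.resize(s["image"][v0:v1,u0:u1],None,fx=K,fy=K,interpolation=cv2.INTER_LINEAR).astype(int)
    m=fn(im).astype(np.uint8)
    c=max(cv2.findContours(m,cv2.RETR_EXTERNAL,cv2.CHAIN_APPROX_NONE)[0],key=cv2.contourArea)
    e=cv2.fitEllipse(cv2.convexHull(c)); p=(np.array(e[0])+.5)/K-.5+[u0,v0]
    v=(m*255);v=cv2.cvtColor(v,cv2.COLOR_GRAY2BGR);cv2.ellipse(v,e,(0,0,255),2);cv2.imwrite(f"pics/m_{name}.png",v)
    print(name,p.round(1),np.round(np.array(e[1])/K,1));return p
s3=load("wrist3");s2=load("wrist2");s1=load("wrist1")
for n,s,z in(("w2",s2,75),("w3",s3,186.3)):
    p=ell(s,(195,228,316,330),lambda i:i.min(2)>235,"rim"+n);print(wonz(s,*p,z))
h=ell(s3,(127,172,151,194),lambda i:i.max(2)<90,"hole3");print("hole@28",wonz(s3,*h,28))
h1=ell(s1,(82,178,98,193),lambda i:i.max(2)<90,"hole1");print("hole@28",wonz(s1,*h1,28))
c1,d1=wray(s1,*h1);c3,d3=wray(s3,*h)
k=np.linalg.lstsq(np.stack([d1,-d3],1),c3-c1,rcond=None)[0];print("hole tri",c1+k[0]*d1,c3+k[1]*d3)
# cone mouth by wrist depth cloud (check what range_z means) 
cv2.imwrite("pics/cone3.png",cv2.resize(s3["image"][120:250,80:210],None,fx=4.5,fy=4.5,interpolation=cv2.INTER_CUBIC)[...,::-1])
E
```

```text
rimw2 [254.6 277.1] [ 88.2 106.7]
[542.05948172  39.66073536  75.        ]
rimw3 [254.6 290.5] [60.5 94.6]
[569.13923151 -59.11753997 186.3       ]Traceback (most recent call last):
  File "<stdin>", line 13, in <module>
  File "<stdin>", line 6, in ell
ValueError: max() iterable argument is empty
```

View pics/m_rimw3.png

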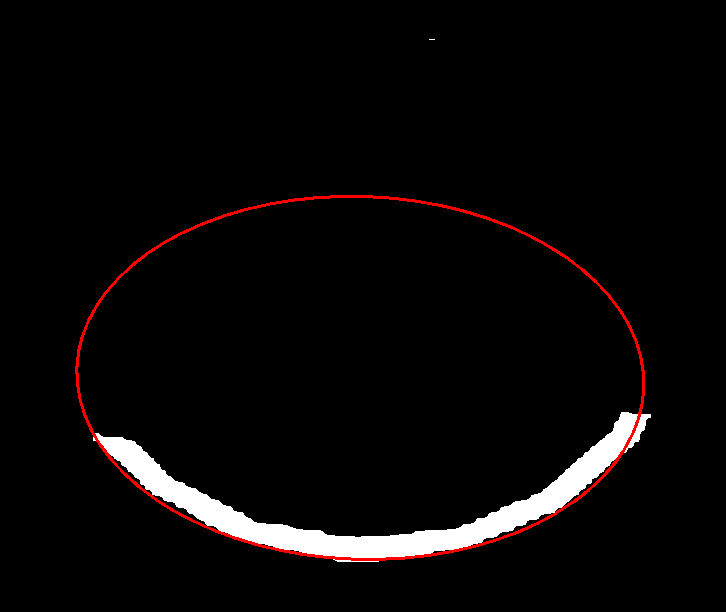

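```bash
cat > e.py <<'E'
from h import *
K=6
def ell(s,roi,fn,name):
    u0,v0,u1,v1=roi;im=cv2.resize(s["image"][v0:v1,u0:u1],None,fx=K,fy=K,interpolation=cv2.INTER_LINEAR).astype(int)
    m=fn(im).astype(np.uint8)
    c=max(cv2.findContours(m,cv2.RETR_EXTERNAL,cv2.CHAIN_APPROX_NONE)[0],key=cv2.contourArea)
    e=cv2.fitEllipse(cv2.convexHull(c)); p=(np.array(e[0])+.5)/K-.5+[u0,v0]
    v=(m*255);v=cv2.cvtColor(v,cv2.COLOR_GRAY2BGR);cv2.ellipse(v,e,(0,0,255),2);cv2.imwrite(f"pics/m_{name}.png",v)
    print(name,p.round(1),np.round(np.array(e[1])/K,1));return p
E
python3 - <<'E'
from e import *
s3=load("wrist3");s1=load("wrist1");s2=load("wrist2")
print(s3["image"].max(2)[172:194:2,127:151:2])
for lo in(210,220,228):
    p=ell(s3,(195,228,316,330),lambda i:i.min(2)>lo,f"rw3_{lo}");print(wonz(s3,*p,186.3))
    p=ell(s2,(195,228,316,330),lambda i:i.min(2)>lo,f"rw2_{lo}");print(wonz(s2,*p,75))
for lo in(190,215): 
    p=ell(s1,(228,145,290,208),lambda i:i.min(2)>lo,f"rw1_{lo}");print(wonz(s1,*p,75))
a=cv2.resize(s3["image"][130:240,85:200],None,fx=3.4,fy=3.4,interpolation=cv2.INTER_CUBIC)
b=cv2.resize(s1["image"][140:250,45:160],None,fx=3.4,fy=3.4,interpolation=cv2.INTER_CUBIC)
cv2.imwrite("pics/cone31.png",np.hstack([a,b])[...,::-1])
E
```

```text
[[234 235 235 235 235 234 235 235 235 235 227 237]
 [234 234 235 235 234 235 235 235 235 235 235 226]
 [234 234 235 234 193 235 233 235 235 236 235 227]
 [235 235 235 174 101 103 105 113 234 236 236 236]
 [235 235 235 210 102 105 104 106 146 236 236 235]
 [234 234 235 159 102 103 105 105 108 234 236 235]
 [235 235 235 209 101 103 105 106 107 234 235 235]
 [234 234 235 235 131 103 104 105 154 235 236 235]
 [234 235 235 235 233 193 151 214 235 235 235 236]
 [234 234 235 235 235 235 235 235 235 235 235 235]
 [232 234 235 235 235 235 235 235 235 235 235 235]]
rw3_210 [254.9 276.7] [ 89.4 107.8]
[561.73642935 -58.9549921  186.3       ]
rw2_210 [254.8 276.6] [ 89.3 108.7]
[541.81663629  39.73204149  75.        ]
rw3_220 [254.9 276.8] [ 89.  107.4]
[561.81189611 -58.96811642 186.3       ]
rw2_220 [254.7 276.7] [ 89.  108.3]
[541.88010317  39.70738554  75.        ]
rw3_228 [255.5 280.1] [ 82.  104.3]
[563.532437   -58.72231205 186.3       ]
rw2_228 [254.7 276.9] [ 88.7 107.6]
[541.95556406  39.70282003  75.        ]
rw1_190 [258.6 176.7] [48.5 49.6]
[543.03893107  42.53993018  75.        ]
rw1_215 [258.7 176.7] [47.7 49.2]
[543.12022626  42.59510727  75.        ]
```

View pics/cone31.png

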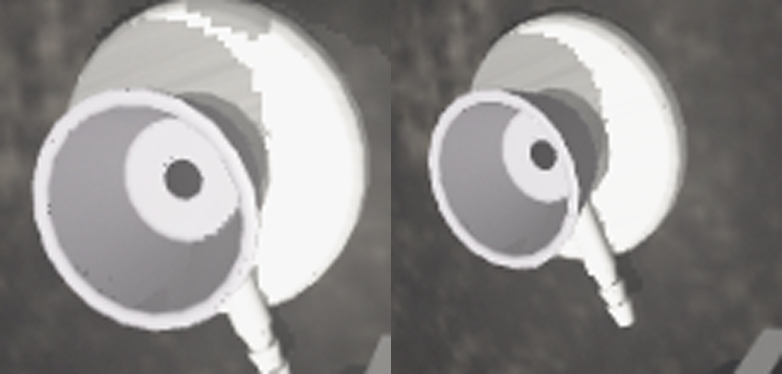

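```bash
python3 - <<'E'
from e import *
from rig import *
s3=load("wrist3");s1=load("wrist1");t=load("top0");S0=load("side0");S3=load("side3")
h=ell(s3,(127,172,151,194),lambda i:i.max(2)<170,"hole3");print("hole@28",wonz(s3,*h,28))
h1=ell(s1,(82,178,98,193),lambda i:i.max(2)<170,"hole1");print("hole@28",wonz(s1,*h1,28))
c1,d1=wray(s1,*h1);c3,d3=wray(s3,*h)
k=np.linalg.lstsq(np.stack([d1,-d3],1),c3-c1,rcond=None)[0];print("hole tri",c1+k[0]*d1,c3+k[1]*d3)
ht=ell(t,(349,178,363,192),lambda i:i.max(2)<75,"holet");print("top hole@28",onz(t,*ht,28))
# side: column extents per row of white cup
def cols(s,rows,u0,u1,y,name,hold=False):
    for r in rows:
        i=s["image"][r,u0:u1].astype(int);
        print(name,r,i.min(1).tolist())
cols(S3,(113,114,118,122,128,134,138),222,256,-59,"s3")
cols(S0,(176,180,186,195,205),232,266,0,"s0")
cols(S3,(146,150,156),222,262,0,"cone")
E
```

```text
hole3 [138.4 182.3] [10.8 12. ]
hole@28 [ 564.99071421 -172.3610803    28.        ]
hole1 [ 89.4 185.1] [7.6 9.2]
hole@28 [ 564.84616999 -172.15864554   28.        ]
hole tri [ 565.1036954  -172.72887224   27.1235631 ] [ 565.22959533 -172.72286187   27.1566461 ]
holet [355.3 184.6] [2.1 2.3]
top hole@28 [ 565.41578329 -173.97528164   28.        ]
s3 113 [56, 66, 58, 48, 55, 81, 136, 168, 164, 122, 70, 38, 44, 59, 65, 65, 67, 66, 61, 49, 38, 58, 91, 109, 112, 116, 119, 100, 106, 123, 117, 85, 53, 44]
s3 114 [62, 61, 56, 47, 48, 99, 177, 195, 161, 109, 66, 38, 39, 43, 45, 47, 46, 47, 42, 38, 36, 50, 79, 103, 113, 122, 133, 119, 121, 114, 93, 62, 48, 44]
s3 118 [52, 63, 75, 78, 85, 89, 113, 143, 162, 155, 117, 80, 58, 42, 35, 33, 33, 35, 37, 40, 56, 78, 108, 120, 120, 117, 110, 90, 66, 49, 47, 45, 46, 45]
s3 122 [42, 41, 43, 41, 42, 49, 86, 127, 150, 156, 154, 142, 112, 72, 42, 37, 39, 36, 35, 54, 82, 96, 110, 116, 115, 114, 111, 90, 69, 54, 58, 57, 56, 54]
s3 128 [45, 49, 49, 50, 50, 52, 76, 120, 142, 148, 148, 142, 123, 92, 57, 41, 38, 40, 36, 48, 81, 98, 109, 114, 114, 110, 109, 94, 
[... 1019 characters left out ...]
, 41, 44, 45, 43, 49, 47, 48, 51, 79, 111, 128, 132, 133, 131, 127, 125, 120, 119, 115, 113, 111, 112, 103, 75, 45, 30, 34, 30, 34, 32, 34, 33, 33]
cone 146 [42, 41, 43, 41, 47, 45, 44, 46, 57, 78, 98, 116, 123, 131, 133, 125, 123, 121, 118, 120, 124, 130, 135, 125, 120, 116, 116, 106, 89, 74, 62, 52, 48, 48, 51, 49, 51, 51, 48, 46]
cone 150 [42, 45, 46, 47, 45, 43, 45, 60, 84, 106, 106, 87, 70, 64, 66, 67, 67, 68, 67, 66, 67, 66, 65, 66, 66, 67, 63, 64, 69, 87, 93, 88, 76, 66, 59, 55, 54, 53, 55, 51]
cone 156 [180, 187, 195, 197, 198, 199, 197, 192, 186, 177, 170, 160, 136, 113, 97, 88, 83, 78, 79, 75, 75, 78, 76, 75, 77, 82, 85, 87, 100, 112, 116, 116, 115, 115, 116, 135, 170, 144, 85, 51]
```

```bash
python3 - <<'E'
from e import *
S0=load("side0");S3=load("side3")
def ony(s,u,v,y):
    c,d=ray(s,u,v);return c+d*(y-c[1])/d[1]
print(ony(S0,248.5,195,39.6),ony(S0,248.5,186,39.6))
print(ony(S3,239.05,128,-58.9),ony(S3,238.95,122,-58.9))
print("cone",ony(S0,241.1,141.8,-174.5),"row156/150")
g=S0["image"][:,215:275].astype(int).min(2)
for r in(140,143,146,150): print(r,g[r].tolist())
E
```

```text
[544.35476171  39.6         31.93694718] [543.75599855  39.6         56.28674256]
[564.12340965 -58.9        151.21460455] [563.78607302 -58.9        166.10456643]
cone [ 565.67478963 -174.5          56.78082823] row156/150
140 [47, 51, 47, 51, 47, 45, 46, 45, 47, 48, 49, 46, 44, 49, 81, 117, 121, 109, 100, 98, 100, 103, 107, 108, 112, 114, 118, 118, 119, 120, 118, 121, 118, 120, 119, 119, 128, 143, 127, 84, 52, 45, 49, 47, 50, 51, 51, 51, 48, 51, 47, 52, 52, 50, 52, 53, 54, 55, 53, 53]
143 [43, 40, 42, 43, 43, 42, 44, 44, 45, 47, 46, 49, 48, 63, 107, 137, 124, 100, 93, 93, 98, 102, 106, 109, 111, 114, 117, 119, 120, 120, 119, 121, 120, 119, 119, 122, 128, 132, 108, 69, 53, 50, 54, 56, 56, 55, 50, 50, 52, 52, 52, 48, 54, 53, 53, 51, 51, 50, 46, 47]
146 [42, 42, 41, 44, 41, 44, 42, 44, 43, 43, 44, 45, 45, 41, 45, 59, 78, 99, 116, 119, 126, 131, 127, 126, 126, 125, 129, 133, 136, 136, 127, 121, 117, 117, 106, 90, 74, 63, 53, 51, 48, 53, 53, 54, 51, 50, 50, 48, 47, 48, 46, 49, 52, 50, 50, 49, 48, 45, 42, 43]
150 [44, 42, 40, 43, 42, 44, 43, 40, 45, 46, 47, 45, 44, 46, 60, 84, 106, 105, 87, 70, 68, 67, 66, 66, 68, 68, 67, 70, 67, 66, 67, 68, 67, 67, 65, 70, 86, 94, 88, 76, 68, 61, 55, 54, 54, 56, 53, 49, 50, 47, 47, 44, 44, 45, 44, 47, 46, 46, 47, 42]
```

All cameras put the cone axis near (565.5, -174.3). The cup sits about 1.5 mm toward -x of the TCP; top, side and wrist give 0.4, 1.4 and 3.5 mm. The cone guides over that spread. Next I lower with a force stop.

```bash
python3 - <<'E'
from h import *
from rig import *
servo_line([567,-174.3,150],feed=150)
servo_line([567,-174.3,104],feed=100)
sleep(0.2); f0=np.array(read_ft_force())
hit=servo_line([567,-174.3,64.5],feed=30,stop_force=5)
print(hit,read_tool_pos(),np.array(read_ft_force())-f0,read_ft_torque(),read_opening(),read_clock())
for n in("side","wrist"):
    s=snapshot(n);np.savez(f"pics/{n}4.npz",**s);cv2.imwrite(f"pics/{n}4.png",s["image"][...,::-1])
s=load("side4");cv2.imwrite("pics/side4c.png",cv2.resize(s["image"][70:200,170:310],None,fx=4.5,fy=4.5,interpolation=cv2.INTER_CUBIC)[...,::-1])
E
```

```text
True [ 566.8464984  -174.23436491   66.52638574] [-0.72709783  0.0079571   5.71202998] [-0.00414018  0.11882873 -0.02810735] 46.37329000565539 11.9
```

View pics/side4c.png

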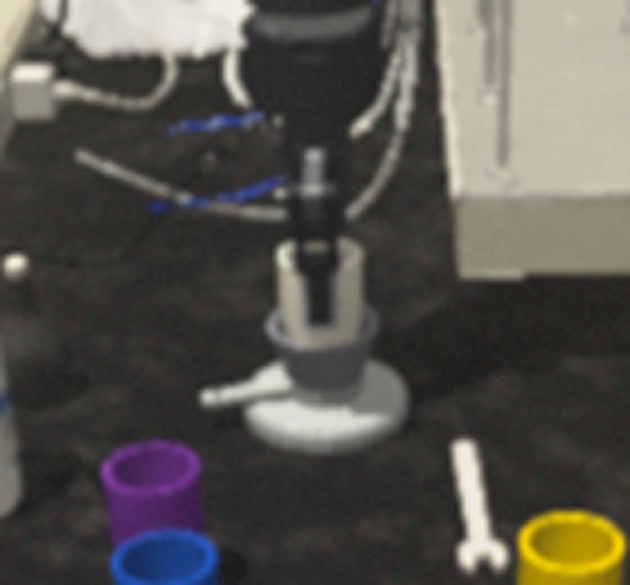

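View pics/wrist4.png

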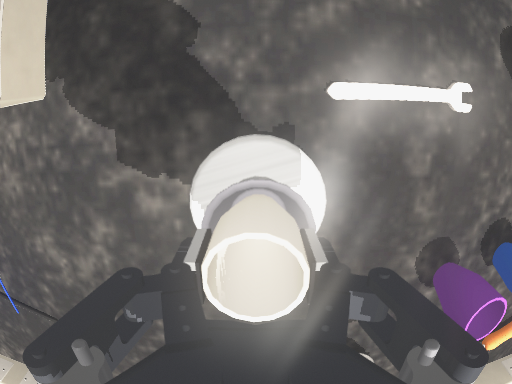

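Contact came at TCP z 66.5, against 66.3 predicted for a foot on the floor. The side crop shows the cup upright and centred in the cone at (320,290). I'll release and retreat.

```bash
python3 - <<'E'
from h import *
from rig import *
print(gripper_to(60),read_opening(),read_ft_force())
print(gripper_to(80),read_opening())
servo_line([567,-174.3,180],feed=100)
movep([440,-100,260],A)
for n in("side","top","wrist"):
    s=snapshot(n);np.savez(f"pics/{n}5.npz",**s);cv2.imwrite(f"pics/{n}5.png",s["image"][...,::-1])
print(read_clock(),read_tool_pos(),read_ft_force())
s=load("side5");a=cv2.resize(s["image"][90:190,190:300],(440,400),interpolation=cv2.INTER_CUBIC)
t=load("top5");b=cv2.resize(t["image"][150:220,320:397],(440,400),interpolation=cv2.INTER_CUBIC)
cv2.imwrite("pics/fin.png",np.hstack([a,b])[:,:800,::-1])
for n,s in(("side",s),("top",t)):
    P=cloud(s);d=np.hypot(P[...,0]-565.5,P[...,1]+174.3);q=P[(d<40)&(P[...,2]>94)&(P[...,2]<115)]
    print(n,len(q),"ztop",np.percentile(q[:,2],[50,98]),"ctr",(q.min(0)+q.max(0))/2,np.ptp(q,axis=0))
E
```

```text
False 60.32618749594483 [ 0.10888885 -0.04465362  0.73335221]
False 79.9290305250008
14.7833 [ 440.67922098 -100.46652335  258.85901254] [-0.6303453  -0.77127139 -0.39117562]
side 137 ztop [100.02062175 104.69743661] ctr [ 565.6801753  -170.6199515    99.52883641] [44.59668883 51.2444029  10.94244518]
top 148 ztop [101.19341076 104.74852732] ctr [ 566.40829317 -174.35147573   99.50023351] [46.4790263  46.39263047 10.96068794]
```

View pics/fin.png

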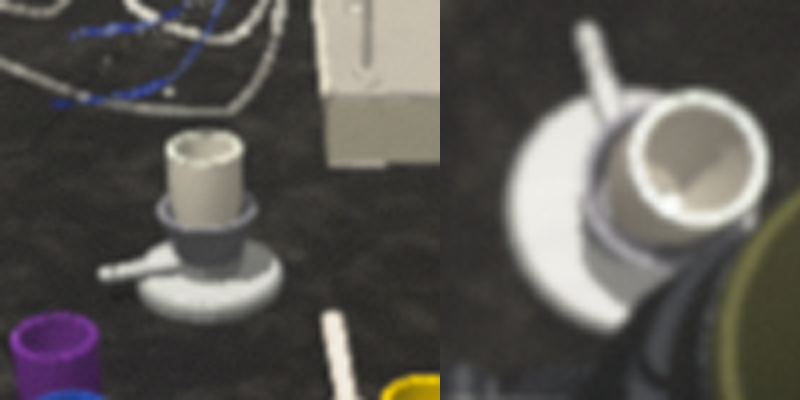

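View pics/wrist5.png

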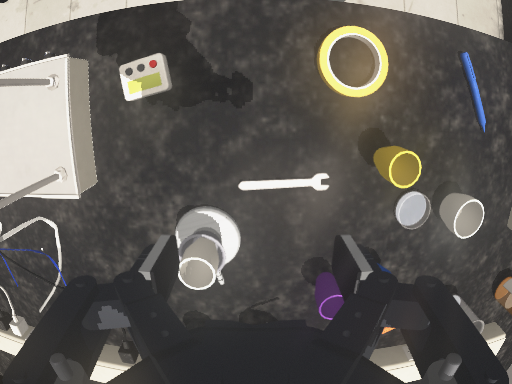

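The cup stands upright in the cone, at side crop (205,180). Its rim z is about 103–104 against 103 expected, and its centre is about (566, -174). The wide crucible is untouched at wrist (462,215), and the arm is clear of everything. I'm handing the job in.

```bash
python3 - <<'E'
from rig import *
print(read_joint_velocities()); print(close_job())
E
```

```text
[-0.00090635  0.00254203 -0.00306755  0.00490001  0.00065911  0.00087905]
the job is handed in; nothing more can be done
None
```

The tall white crucible is nested in the holder's grey cone and released, and I handed the job in at about 15 s of the 42 s allowed. I gripped it on its straight part and lowered it, still held, until contact at TCP z 66.5 mm. I had predicted 66.3 mm for the foot on the cone's floor.

**Last checks:** The 98th-percentile rim height was about 104.7 mm in both the top and side views. The same depth readings were 1–2 mm high before the move, so this fits the 103 mm expected. In the pictures the cup stands upright and centred; I did not measure its tilt. Its rim centre from the top view is (566.4, -174.4), about 1 mm off the cone axis I had estimated at (565.5, -174.3). The wide crucible was never touched and looks unmoved in the last picture. The arm was at rest and clear of everything.

**Disagreements:** The wrist camera read up to about 3 mm differently from the other two: x of the crucible in the grip, and y of the crucible and cone. The side view's rim centre read y about -170.6, but it showed the same few mm of bias before the move. I went mainly by the top and side views, and the height and force at contact agreed with them.

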